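# Close two cartridge caps in the lever press and hold the pressure

### The arm

A 6-joint arm with a two-finger parallel gripper is mounted at the origin on a cart in front of the work surface, level with it; the furniture and walls round the work are solid. World frame = base frame: x ahead of the robot, y to its left, z up, the work surface at z = 0. Lengths are in m, angles in rad, forces in N, time in s.
With the tool pointing down it reaches from about 0.3 to 0.875 m from the base axis. Payload 6.4 kg.
Tool frame: the origin (TCP) lies at the very end of the fingers, on their centre line; the grasp point (between the pads) lies 19 mm behind it; z points along the fingers, y is the line along which they close (so a half turn about z gives the same grasp; the last joint's range is limited). The gripper opens to 85 mm and grips with 20 to 120 N. Pads are 22 mm wide; open, the fingers measure 114 mm over their backs; the gripper's body (76 mm by 85 mm) begins 54 mm behind the grasp point. The pads swing forward as they close: fully open they stand 13 mm farther back than shut.
Start: joints at [1.066, 0.181, 1.607, -0, 1.354, -0.206], TCP at [0.169, 0.55, 0.231] pointing down, gripper open.
Joint ranges: [-2.99, 2.99], [-0.89, 2.07], [0.3, 2.58], [-1.14, 4.28], [0, 2.63], [-3.12, 3.12]. Speed limits (rad/s): [2.57, 2.57, 3.01, 3.14, 3.14, 3.14].

### API

Orientations are given as a unit quaternion [w, x, y, z].
In Python, from bench import ctrl, cams gives the robot as it stands (ctrl), with the cameras (cams).
- The arm moves only by the tool run_rows, called after "Request:" as a command line: name --pt "numbers of a row" for each row, then --argument value for the rest. Schema: {"type":"object","properties":{"deltas":{"type":"array","items":{"type":"array","items":{"type":"number"},"minItems":7,"maxItems":7},"minItems":1,"maxItems":10},"only":{"type":"string"},"quiet":{"type":"boolean"},"lines":{"type":"string"}},"required":["deltas"],"additionalProperties":false}. deltas is a list of rows, 1 to 10 of them, each of 7 numbers: dx, dy, dz in m, then a rotation vector rx, ry, rz in rad, then the opening from 0.0 (shut) to 1.0 (fully open); each row is the pose to reach, as a shift and turn from the pose commanded when the call began, along the tool's axes at that moment; what a row does not reach only later rows make up. A row lasts 1/8 s, in which the tool goes at most 0.0625 m and 0.188 rad, less where a joint would pass 70% of its speed; a pose out of reach is approached as far as the arm can. The fingers move at their own pace and stop on an object; the grip force is fixed at half the most. Time passes only in rows, so rows that do not move let the fingers close. The tool returns the time, the measured TCP pose, the force, the opening and the grip force at its end. only (a regular expression) keeps the lines of the reply that match it, lines (a string "A,B") keeps lines A to B, and quiet returns only ok. Input that does not fit is refused with a message, and nothing moves.
- ctrl.get_obs(): the state, without advancing time (a new reading comes with each control period).
- cams.camera(name): name is "scene" or "top" or "wrist"; returns the picture (384x512x3 uint8, blue, green, red); there is no depth.
- cams.camera_params(name): a dict with "fovy" (degrees; the focal length in pixels is half the picture's height over the tangent of half this angle, whatever the lens; pixels are square), "cx", "cy" (the principal point, pixels), "view" (4x4, takes a point from world to camera coordinates). Camera axes: x right, y up, looking along -z (the intrinsics and any distortion apply to the point x, -y, -z); pixel columns grow to the right and rows downward; lengths in m; the calibration is good to about 2 mm. A picture is of the moment at which its call begins: read the wrist's pose just before it. camera_params takes no time and is no camera call; for the wrist camera it gives the pose at the moment of the call.
- ctrl.hand_in(): hands the job in; it is judged then, once.
The state is a dict: "time_s": time; "q": joint angles; "dq": joint speeds; "joint_efforts": joint torques, N m; "eef_pos": TCP position; "eef_rot": TCP orientation; "wrist_force": force on the tool from outside, world axes, zero at the start; "torque": the same for the moment, N m; "opening": opening from 0.0 (shut) to 1.0 (fully open); "grasp_force": force on a finger pad.
Only numpy, scipy, OpenCV 4.12 (cv2) and the standard library are available. Lean on these libraries where they do the work, as an engineer would, in place of code of your own. Each camera call takes 0.05 s, during which the arm holds its last target. There are 200 camera calls.

### The job

Two test cartridges with their caps ajar stand apart in the nest of the cap press: push the left one along the nest until it stands flush against the right one and both are tight against the end stop. Only then pull the raised press lever over and down by its handle bar until the lever is level with the hinge, so that the pad shuts both caps, and keep it there: the lever springs back when let go, so finish while still holding it level. Leave the two specimen cups and the marker where they are.

Things in the scene. Friction and masses are not known exactly. Their poses are not given: they have to be found in the camera images.
- cap_press: Fixed bench press, white base plate 210 x 205 mm. Origin on the bench, below the middle of the place under the pad where the pair of cartridges belongs. x points from the handle side (operator) to the hinge, y left along the nest, z up. A slim notched post at x -55, y -76 mm, 80 mm tall, marks the level position.
- press_lever (a joint): Lever angle in rad: 0 = fully raised, at rest; grows as it is pulled over to the operator and down; 1.40 = level (hold here); 1.50 = end of travel, too far. A yoke of two steel arms, 133 mm over the outside. The return spring takes about 2 to 5 N at the bar; from about 1.34 the pad's springs add to this, about 10 N at 1.40 and 18 N at the end.
- handle_bar (a point): Middle of the handle bar: black, round, 18 mm thick, fixed to the lever, free for 115 mm between the two arms, parallel to the press's y. It swings about lever_hinge at 220 mm: 295 mm above the bench and 73 mm behind the press origin when raised; 78 mm above the bench and 110 mm in front of the origin when level.
- lever_hinge (a point): Middle of the lever's hinge axis, 110 mm behind the press origin and 78 mm above the bench; axis parallel to the press's y.
- press_pad: Rubber-faced pad 34 x 78 mm on two springs under the lever's cross beam, 110 mm from the hinge; its underside is the origin. It covers exactly two cartridges that stand flush against each other and the end stop. It faces the operator when the lever is up.
- cartridge_right: White upright test cartridge with orange cap, body 44 x 38 x 57 mm (x, y, z), 62 mm tall with cap closed; origin in the middle of its underside. Loose in the nest, at or within 2 mm of the end stop. Its x axis points to the rear of the press (cap hinge), y to the left along the nest. Flush and tight, its origin is at y = -19 mm in the press frame.
- cartridge_left: Same cartridge, loose in the nest to the left of the other, 22 to 48 mm of gap between them at the start; 30 g. Flush, its origin is 38 mm to the left of the other's.
- cartridge_right_cap (a joint): Opening of the right cartridge's cap in rad: 0 = shut; hinged at the rear top edge, the front edge lifts 4 mm per 0.1 rad. Moves easily and stays where it is.
- cartridge_left_cap (a joint): The same for the left cartridge's cap.
- cup_a: Specimen cup with white screw lid, 61 mm across, 67 mm tall, bystander on the bench to the right of the press; origin in the middle of its underside.
- cup_b: Specimen cup with yellow screw lid, 61 mm across, 67 mm tall, bystander behind the press; origin in the middle of its underside.
- marker: Marker pen 17 x 135 x 16 mm lying on the bench to the left of the press, bystander; origin in the middle of its underside.
- nest_stop (a point): Foot of the end stop's inner face (34 mm tall), mid-width of the nest: y -38, z 14 mm in the press frame. The nest is a straight aluminium channel running left from it to its open end at y +122; floor 14 mm above the bench, 47 mm wide between a rear fence (22 mm above the floor) and a front lip (8 mm). Nothing is above it while the lever is up.

How it is judged:
On the way, in this order (a step that is already met when the one before it is completed fails the run):
1. the left cartridge stands flush against the right one, the pair tight against the end stop, with the lever still up (y of cartridge_left in the frame of cartridge_right below 0.041 m and y of cartridge_left in the frame of cap_press below 0.0225 m and value of joint press_lever below 0.3 rad), for 0.2 s.
2. the lever is pulled down level and the pad bears on both cartridges (value of joint press_lever above 1.355 rad and contact force between press_pad and cartridge_left above 2 N and contact force between press_pad and cartridge_right above 2 N), for 0.2 s.
At the end, for the whole second after the job is handed in: Fingers still holding the lever, at rest, level within 0.045 rad; pad presses each cartridge over 2 N; both caps shut (under 0.05 rad); cartridges upright, square, within 3 mm of each other and 3.5 mm in all of the end stop; bystanders within 20 mm (marker 30 mm) (all of step 2 and value of joint press_lever below 1.445 rad and velocity of joint press_lever between -0.05 and 0.05 rad/s and contact force between the fingers and cap_press above 1.5 N and value of joint each of cartridge_left_cap, cartridge_right_cap below 0.05 rad and y of cartridge_left in the frame of cartridge_right below 0.041 m and y of cartridge_left in the frame of cap_press below 0.0225 m and angle between the y axis of cartridge_left and the y axis of cap_press, either way round below 0.07 rad and angle between each of cartridge_left, cartridge_right's own z axis and vertical below 0.06 rad and distance of each of cup_a, cup_b from where it was at the start of the episode below 0.02 m and distance of marker from where it was at the start of the episode below 0.03 m); the arm keeps its last pose, push and grip.
It fails at once if a cartridge is tipped over or thrown out of the nest (angle between any of cartridge_left, cartridge_right's own z axis and vertical above 0.35 rad).
It fails at once if a bystander is knocked away (distance of any of cup_a, cup_b from where it was at the start of the episode above 0.03 m or distance of marker from where it was at the start of the episode above 0.04 m).
It also fails if it takes over 58 s, if anything falls off the work surface, if the arm or the gripper's body presses on something with over 40 N, if the wrist force passes 120 N, or if a joint passes its speed limit or range.

## Working session

There is one attempt and no reset: what is moved stays moved. The work goes in short steps, Python scripts to look and compute and a tool call to move; the robot and the scene stay as the last step left them, time stands still between calls to the robot, and variables do not carry over. Pictures are saved under pics/ and viewed, at most 10 in all, crops included, and the job is handed in when it is done.

```bash
ls; mkdir -p pics; python3 - <<'E'
from bench import ctrl, cams
import cv2,numpy as np
o=ctrl.get_obs();print(o)
for n in("scene","top"):
    cv2.imwrite(f"pics/{n}0.png",cams.camera(n));p=cams.camera_params(n);print(n,p)
print(cams.camera_params("wrist"))
E
```

```text
bench.py
pics
{'time_s': 0.0, 'q': array([ 1.06570072e+00,  1.81537629e-01,  1.60797957e+00, -4.30027494e-06,
        1.35379008e+00, -2.06310299e-01]), 'dq': array([-0.00156791, -0.00195156,  0.00121407,  0.00032088, -0.00132684,
       -0.00081282]), 'joint_efforts': array([-1.41865326e-03, -4.44869936e+01, -3.51334620e+01, -2.95071477e-04,
        9.06798203e-03, -7.74589694e-06]), 'eef_pos': array([0.16898239, 0.54904898, 0.2303998 ]), 'eef_rot': array([-2.96592062e-04,  1.48837064e-01,  9.88861362e-01, -8.04381226e-04]), 'wrist_force': array([-0.27764737,  0.53862053,  0.05342606]), 'torque': array([-0.01043444,  0.04461908,  0.00206316]), 'grasp_force': 0.0, 'opening': 0.9994751781388569}
scene {'fovy': 44.86900939041979, 'cx': 256.65941039647777, 'cy': 193.26027691350495, 'view': array([[ 0.83292648, -0.55337992, -0.00203482, -0.31678319],
       [ 0.31950127,  0.47789242,  0.81825288, -0.48765357],
       [-0.45183229, -0.68219462,  0.57485484, -1.00865382],
       [ 0.        ,  0.        ,  0.        ,  1.        ]])}
top {'fovy': 52.70724531742883, 'cx': 253.85130143599704, 'cy': 187.66137029397356, 'view': array([[ 0.01594596, -0.99977938, -0.01367194,  0.29450136],
       [ 0.98994555,  0.01386412,  0.1407679 , -0.59336763],
       [-0.14054729, -0.01577915,  0.98994822, -1.01367059],
       [ 0.        ,  0.        ,  0.        ,  1.        ]])}
{'fovy': 64.18139381607288, 'cx': 254.96748510096236, 'cy': 186.13844376164772, 'view': array([[ 0.29425485,  0.95572603, -0.00135538, -0.57300411],
       [-0.92211498,  0.2835331 , -0.2632735 ,  0.03429456],
       [-0.25123304,  0.07871932,  0.96472028, -0.3774796 ],
       [ 0.        ,  0.        ,  0.        ,  1.        ]])}
```

View pics/scene0.png

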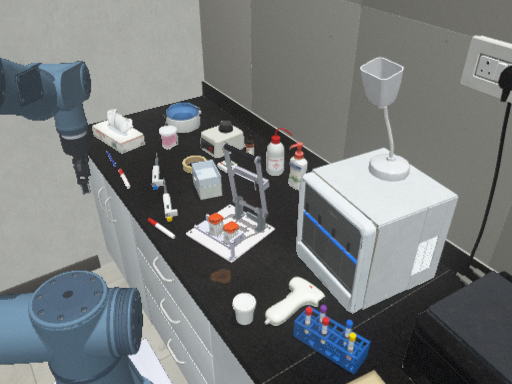

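View pics/top0.png

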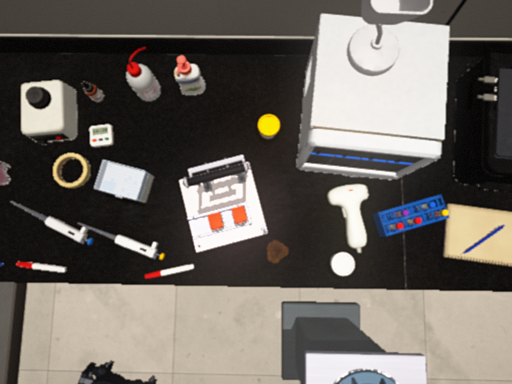

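The scene view shows the press near (232,225) with its lever raised and orange caps at (215,220) and (231,230). The top view shows the plate around (222,205) with caps at (215,220) and (240,217), the marker at (170,270), cup_a at (343,263) and cup_b at (268,126).

```bash
cat > h.py <<'E'
import cv2,numpy as np
from bench import ctrl, cams
def ray(p,u,v):
    f=192/np.tan(np.radians(p["fovy"]/2));V=np.array(p["view"]);R=V[:3,:3]
    d=R.T@np.array([(u-p["cx"])/f,-(v-p["cy"])/f,-1]);return -R.T@V[:3,3],d/np.linalg.norm(d)
def plane(p,u,v,z):
    c,d=ray(p,u,v);return c+d*(z-c[2])/d[2]
def tri(*obs):
    A=np.zeros((3,3));b=np.zeros(3);L=[]
    for p,u,v in obs:
        c,d=ray(p,u,v);M=np.eye(3)-np.outer(d,d);A+=M;b+=M@c;L.append((c,M))
    x=np.linalg.solve(A,b);return x,max(np.linalg.norm(M@(x-c)) for c,M in L)
def proj(p,X):
    f=192/np.tan(np.radians(p["fovy"]/2));x=np.array(p["view"])@np.append(X,1)
    return p["cx"]+f*x[0]/-x[2],p["cy"]-f*x[1]/-x[2]
def orange(im):
    h=cv2.cvtColor(im,cv2.COLOR_BGR2HSV);return cv2.inRange(h,(3,150,90),(14,255,255))
E
python3 - <<'E'
from h import *
t=cv2.imread("pics/top0.png");s=cv2.imread("pics/scene0.png")
a=cv2.resize(t[145:255,170:280],None,fx=5,fy=5,interpolation=cv2.INTER_CUBIC)[:, :]
b=cv2.resize(s[140:260,180:280],None,fx=4.6,fy=4.6,interpolation=cv2.INTER_CUBIC)[:550,:250*2]
cv2.imwrite("pics/c1.png",cv2.resize(np.hstack([a,b]),(800,int(550*800/(550+b.shape[1])))))
P={n:cams.camera_params(n) for n in("top","scene")}
for n,im in(("top",t),("scene",s)):
    k,_,st,c=cv2.connectedComponentsWithStats(orange(im))
    for i in range(1,k):
        if st[i,4]>20: print(n,st[i],c[i].round(1),plane(P[n],*c[i],.08).round(3))
x=tri((P["top"],215,220),(P["scene"],215.5,219));print(x)
m=cv2.inRange(t,(185,185,185),(255,255,255));k,l,st,c=cv2.connectedComponentsWithStats(m)
i=l[240,200];print(st[i]);ct=max(cv2.findContours((l==i).astype(np.uint8),0,1)[0],key=cv2.contourArea)
q=cv2.boxPoints(cv2.minAreaRect(ct));print(q)
for z in(0,.01):print([plane(P["top"],*u,z).round(3).tolist() for u in q])
for u in((343,263),(268,126)):print(plane(P["top"],*u,.067).round(3))
E
```

```text
top [176  56  15  19 118] [183.   66.2] [0.92  0.504 0.08 ]
top [87 85  9 10 25] [92.2 90.1] [0.849 0.751 0.08 ]
top [232 206  15  17 185] [239.1 214.3] [0.513 0.34  0.08 ]
top [208 213  15  16 182] [215.1 220.6] [0.496 0.402 0.08 ]
scene [208 213  15  11 113] [215.  218.1] [0.487 0.396 0.08 ]
scene [224 222  15  11 114] [230.4 226.8] [0.505 0.332 0.08 ]
(array([0.49603877, 0.40531299, 0.06622587]), np.float64(0.002165032912109491))
[ 179  169   88   83 2875]
[[177.9412  179.76471]
 [249.7059  161.82355]
 [267.7059  233.82355]
 [195.9412  251.76471]]
[[0.615, 0.522, 0.0], [0.67, 0.317, 0.0], [0.465, 0.263, 0.0], [0.413, 0.462, 0.0]]
[[0.613, 0.519, 0.01], [0.668, 0.317, 0.01], [0.465, 0.263, 0.01], [0.413, 0.461, 0.01]]
[0.392 0.069 0.067]
[0.756 0.267 0.067]
```

View pics/c1.png

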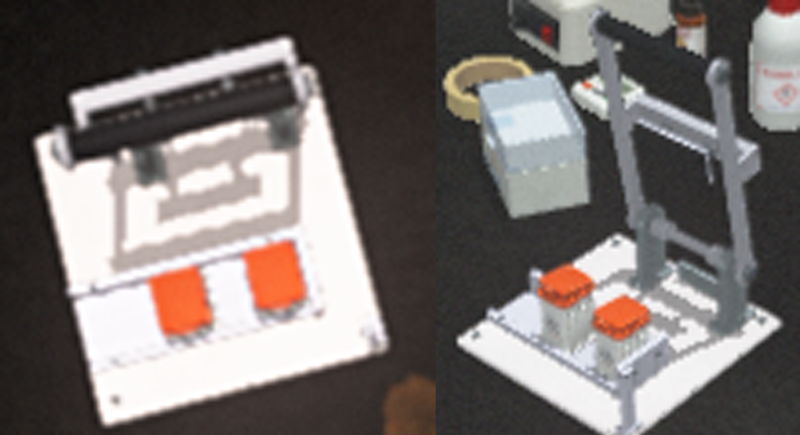

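The crop shows the press turned about 15° from world axes, the two cartridges in the nest (caps at 215,220 and 239,214), and nothing above the nest. The bar lies towards the rear. Next I'll turn the tool square to the press and look with the wrist camera.

```bash
python3 - <<'E'
from h import *
from scipy.spatial.transform import Rotation as R
o=ctrl.get_obs();p=cams.camera_params("wrist");V=p["view"];q=o["eef_rot"];T=R.from_quat([q[1],q[2],q[3],q[0]]).as_matrix()
C=-V[:3,:3].T@V[:3,3];print("cam in tool",T.T@(C-o["eef_pos"]),"axis",T.T@(-V[2,:3]));print(T)
yaw=.26;ang=np.arctan2(T[1,1],T[0,1])-yaw;print("rz",ang)
for tgt in [(.44,.42,.33),(.40,.36,.33)]:print(T.T@(np.array(tgt)-o["eef_pos"]))
E
```

```text
cam in tool [ 0.06627386 -0.0012269  -0.14189838] axis [-2.63592249e-01  1.83689536e-04  9.64634176e-01]
[[-9.55683847e-01  2.94393967e-01 -7.58719578e-04]
 [ 2.94394760e-01  9.55682962e-01 -1.34215658e-03]
 [ 3.29972574e-04 -1.50604043e-03 -9.99998811e-01]]
rz 1.0119746556990261
[-0.29697482 -0.04374191 -0.09953972]
[-0.27641115 -0.11285865 -0.09942885]
```

Request:
run_rows --pt "0 0 -0.05 0 0 0.17 1" --pt "-0.05 -0.004 -0.07 0 0 0.34 1" --pt "-0.1 -0.008 -0.07 0 0 0.51 1" --pt "-0.15 -0.012 -0.07 0 0 0.68 0" --pt "-0.2 -0.016 -0.07 0 0 0.85 0" --pt "-0.25 -0.02 -0.07 0 0 1.01 0" --pt "-0.29 -0.024 -0.07 0 0 1.012 0" --pt "-0.29 -0.024 -0.07 0 0 1.012 0"

```text
time_s: 1.1
eef_pos: [0.4417, 0.4394, 0.3002]
eef_rot: [0.0, 0.611, 0.792, -0.001]
wrist_force: [-0.8, 0.1, -0.8]
opening: 0.0
grasp_force: 0.0
```

```bash
python3 - <<'E'
from h import *
import json
p=cams.camera_params("wrist");cv2.imwrite("pics/w1.png",cams.camera("wrist"));np.save("w1.npy",p,allow_pickle=True)
E
```

```text
(no output)
```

View pics/w1.png

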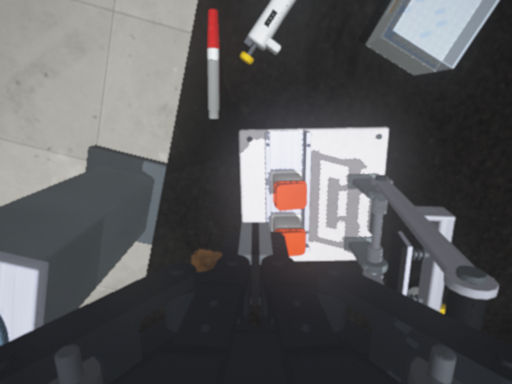

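The wrist view shows the press square to the image. Plate corners are at (240,130) and (388,127), caps at (290,195) and (293,241), the bar near (470,290), and the fence line at column 307. I'll take a second, farther view for triangulation that includes the bar.

Request:
run_rows --pt "0.05 0.03 -0.02 0 0 0 0" --pt "0.1 0.06 -0.04 0 0 0 0" --pt "0.13 0.08 -0.05 0 0 0 0" --pt "0.13 0.08 -0.05 0 0 0 0" --pt "0.13 0.08 -0.05 0 0 0 0"

```text
time_s: 1.78
eef_pos: [0.4819, 0.5875, 0.3504]
eef_rot: [-0.0, 0.609, 0.793, -0.001]
wrist_force: [0.9, -0.3, 0.0]
opening: 0.002
grasp_force: 0.0
```

```bash
python3 - <<'E'
from h import *
p=cams.camera_params("wrist");cv2.imwrite("pics/w2.png",cams.camera("wrist"));np.save("w2.npy",p,allow_pickle=True)
a=cv2.imread("pics/w1.png")[110:270,225:400];a=cv2.resize(a,None,fx=3.4,fy=3.4,interpolation=2)
b=cv2.imread("pics/w2.png");cv2.imwrite("pics/c2.png",b)
E
```

```text
(no output)
```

View pics/w2.png

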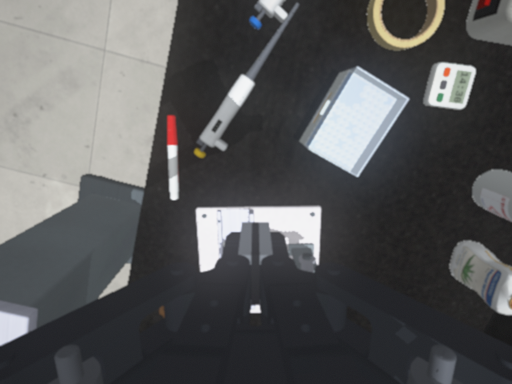

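The second view is blocked by the gripper except for the plate's left corners at (197,208) and (321,206), which are usable for triangulation. The bar comes from top (217.5,173.3) and scene (241.2,153.2).

```bash
python3 - <<'E'
from h import *
P={n:np.load(n+".npy",allow_pickle=True).item() for n in("w1","w2")}
for n in("top","scene"):P[n]=cams.camera_params(n)
I={"w1":cv2.imread("pics/w1.png"),"w2":cv2.imread("pics/w2.png"),"top":cv2.imread("pics/top0.png"),"scene":cv2.imread("pics/scene0.png")}
def sub(n,pt):
    g=cv2.cvtColor(I[n],6);c=np.float32([[pt]]);cv2.cornerSubPix(g,c,(4,4),(-1,-1),(3,30,.01));return c[0,0]
A={}
for nm,v in{"LF":{"w1":(240,130),"w2":(197,208),"top":(196,250)},"LR":{"w1":(388,127),"w2":(321,206),"top":(179.5,180)},"RF":{"top":(267,233)}}.items():
    s={k:sub(k,x) for k,x in v.items()};print(nm,{k:x.round(1).tolist() for k,x in s.items()})
    if len(s)>1:
        print(" tri w1,w2",*tri(*[(P[k],*s[k]) for k in("w1","w2")])," w1,top",*tri((P["w1"],*s["w1"]),(P["top"],*s["top"])))
    for k,x in s.items():print("  z=.008",k,plane(P[k],*x,.008).round(4))
print("bar",tri((P["top"],217.5,173.3),(P["scene"],241.2,153.2)))
for n in("w1","top"):
    k,l,st,c=cv2.connectedComponentsWithStats(orange(I[n]))
    for i in range(1,k):
        if st[i,4]>80:
            ct=cv2.findContours((l==i).astype(np.uint8),0,1)[0][0];print(n,st[i],c[i].round(1),cv2.boxPoints(cv2.minAreaRect(ct)).round(1).tolist(),plane(P[n],*c[i],.078).round(4))
g=cv2.resize(I["w1"][115:265,230:400],None,fx=4,fy=4,interpolation=2);cv2.imwrite("pics/c2.png",g)
E
```

```text
LF {'w1': [239.10000610351562, 129.8000030517578], 'w2': [195.6999969482422, 207.6999969482422], 'top': [195.89999389648438, 252.1999969482422]}
 tri w1,w2 [0.41241167 0.46114518 0.00941519] 1.0991610494321446e-05  w1,top [0.41200387 0.46106923 0.00857074] 0.0003726908553144096
  z=.008 w1 [0.4124 0.461  0.008 ]
  z=.008 w2 [0.4123 0.4606 0.008 ]
  z=.008 top [0.4116 0.4612 0.008 ]
LR {'w1': [388.3999938964844, 127.5999984741211], 'w2': [320.3999938964844, 206.1999969482422], 'top': [178.39999389648438, 179.60000610351562]}
 tri w1,w2 [0.61312945 0.51693545 0.00793483] 0.0002393375230476413  w1,top [0.61359588 0.51751053 0.00866933] 0.0008382938788819826
  z=.008 w1 [0.6133 0.5169 0.008 ]
  z=.008 w2 [0.6129 0.5171 0.008 ]
  z=.008 top [0.6142 0.5184 0.008 ]
RF {'top': [267.5, 232.39999389648438]}
  z=.008 top [0.469  0.2639 0.008 ]
bar (array([0.58052432, 0.37722142, 0.29263341]), np.float64(0.0026494345532528654))
w1 [274 182  32  28 726] [290.3 195.8] [[272.6000061035156, 184.3000030517578], [304.5, 181.5], [306.70001220703125, 206.6999969482422], [274.79998779296875, 209.5]] [0.4955 0.4053 0.078 ]
w1 [277 229  28  26 490] [294.2 240.6] [[277.0, 229.0], [304.0, 229.0], [304.0, 254.0], [277.0, 254.0]] [0.5175 0.3483 0.078 ]
top [176  56  15  19 118] [183.   66.2] [[173.3000030517578, 60.29999923706055], [184.39999389648438, 55.400001525878906], [191.6999969482422, 71.9000015258789], [180.60000610351562, 76.80000305175781]] [0.9212 0.5045 0.078 ]
top [232 206  15  17 185] [239.1 214.3] [[231.39999389648438, 208.39999389648438], [243.10000610351562, 205.5], [246.8000030517578, 220.3000030517578], [235.10000610351562, 223.1999969482422]] [0.5131 0.3404 0.078 ]
top [208 213  15  16 182] [215.1 220.6] [[207.5, 214.89999389648438], [219.1999969482422, 211.89999389648438], [222.89999389648438, 226.5], [211.10000610351562, 229.5]] [0.4957 0.4026 0.078 ]
```

View pics/c2.png

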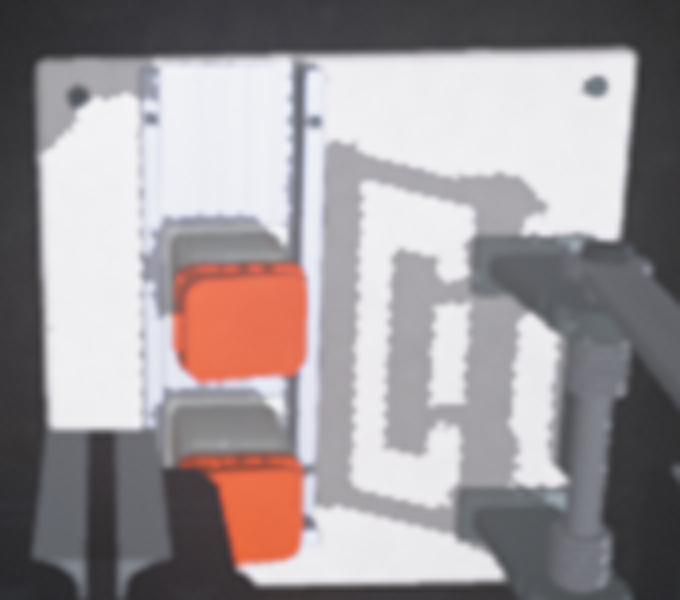

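The measurements agree with the text: plate 208 x 205 mm at yaw 0.273, bar height 0.293 m, press origin about (0.510, 0.3575), caps at y +47 and -17 mm. The crop shows the left cartridge's cap at rows 265-380 with free nest floor above it (rows 65-215), so there is room to lower the closed fingers.

Request:
run_rows --pt "-0.05 -0.013 0.03 0 0 -0.014 0" --pt "-0.1 -0.026 0.06 0 0 -0.014 0" --pt "-0.1295 -0.0342 0.11 0 0 -0.014 0" --pt "-0.1295 -0.0342 0.16 0 0 -0.014 0" --pt "-0.1295 -0.0342 0.21 0 0 -0.014 0" --pt "-0.1295 -0.0342 0.24 0 0 -0.014 0" --pt "-0.1295 -0.0342 0.24 0 0 -0.014 0" --pt "-0.1295 -0.0342 0.24 0 0 -0.014 0"

```text
time_s: 2.82
eef_pos: [0.4842, 0.4537, 0.1134]
eef_rot: [0.0, 0.604, 0.797, 0.001]
wrist_force: [-0.1, 0.0, 0.6]
opening: -0.006
grasp_force: 0.0
```

```bash
python3 - <<'E'
from h import *
p=cams.camera_params("wrist");im=cams.camera("wrist");cv2.imwrite("pics/w3.png",im)
E
```

```text
(no output)
```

View pics/w3.png

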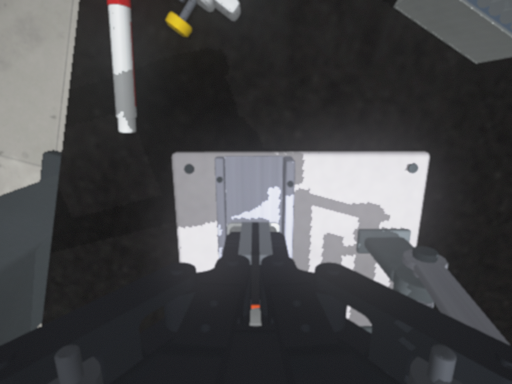

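The fingers (column 256) sit centred over the nest channel (inner edges at columns 224 and 284). Lowering to z 0.034.

Request:
run_rows --pt "0 0 0.03 0 0 0 0" --pt "0 0 0.055 0 0 0 0" --pt "0 0 0.074 0 0 0 0" --pt "0 0 0.079 0 0 0 0" --pt "0 0 0.079 0 0 0 0"

```text
time_s: 3.5
eef_pos: [0.4839, 0.4538, 0.033]
eef_rot: [0.0, 0.604, 0.797, 0.0]
wrist_force: [0.8, 0.9, -0.3]
opening: 0.002
grasp_force: 0.0
```

Request:
run_rows --pt "-0.005 0 0 0 0 0 0" --pt "-0.01 0 0 0 0 0 0" --pt "-0.015 0 0 0 0 0 0" --pt "-0.02 0 0 0 0 0 0" --pt "-0.025 0 0 0 0 0 0" --pt "-0.03 0 0 0 0 0 0" --pt "-0.034 0 0 0 0 0 0" --pt "-0.038 0 0 0 0 0 0" --pt "-0.041 0 0 0 0 0 0" --pt "-0.041 0 0 0 0 0 0"

```text
time_s: 4.75
eef_pos: [0.4946, 0.4138, 0.0323]
eef_rot: [-0.0, 0.604, 0.797, -0.0]
wrist_force: [-0.6, 0.6, 0.2]
opening: -0.002
grasp_force: 0.0
```

Request:
run_rows --pt "-0.002 0 0 0 0 0 0" --pt "-0.004 0 0 0 0 0 0" --pt "-0.006 0 0 0 0 0 0" --pt "-0.007 0 0 0 0 0 0" --pt "-0.007 0 0 0 0 0 0"

```text
time_s: 5.38
eef_pos: [0.4963, 0.4082, 0.0326]
eef_rot: [-0.0, 0.604, 0.797, 0.001]
wrist_force: [-1.2, 4.6, 1.7]
opening: -0.001
grasp_force: 0.5
```

Request:
run_rows --pt "-0.001 0 0 0 0 0 0" --pt "-0.002 0 0 0 0 0 0" --pt "-0.002 0 0 0 0 0 0"

```text
time_s: 5.75
eef_pos: [0.4963, 0.4081, 0.033]
eef_rot: [-0.001, 0.604, 0.797, 0.002]
wrist_force: [-3.3, 11.3, 1.2]
opening: 0.001
grasp_force: 2.8
```

Request:
run_rows --pt "-0.001 0 0 0 0 0 0" --pt "-0.002 0 0 0 0 0 0" --pt "-0.002 0 0 0 0 0 0"

```text
time_s: 6.12
eef_pos: [0.4964, 0.408, 0.0333]
eef_rot: [-0.002, 0.604, 0.797, 0.003]
wrist_force: [-6.1, 19.7, 1.3]
opening: -0.007
grasp_force: 5.5
```

Contact: force rises with no further motion, so the pair is tight on the stop. I'll retreat left, rise, and check.

Request:
run_rows --pt "0.004 0 0 0 0 0 0" --pt "0.012 0 0 0 0 0 0" --pt "0.025 0 0 0 0 0 0" --pt "0.035 -0.01 -0.05 0 0 0 0" --pt "0.035 -0.01 -0.11 0 0 0 0" --pt "0.035 -0.01 -0.17 0 0 0 0" --pt "0.035 -0.01 -0.23 0 0 0 0" --pt "0.035 -0.01 -0.29 0 0 0 1" --pt "0.035 -0.01 -0.35 0 0 0 1" --pt "0.035 -0.01 -0.35 0 0 0 1"

```text
time_s: 7.38
eef_pos: [0.4801, 0.4358, 0.3898]
eef_rot: [0.002, 0.604, 0.797, 0.006]
wrist_force: [-1.1, -0.2, 0.4]
opening: 0.64
grasp_force: 0.0
```

```bash
python3 - <<'E'
from h import *
im=cams.camera("wrist");t=cams.camera("top");s=cams.camera("scene")
for n,i in(("top",t),("scene",s)):
    k,l,st,c=cv2.connectedComponentsWithStats(orange(i))
    for j in range(1,k):
        if st[j,4]>50:print(n,st[j],c[j].round(1),plane(cams.camera_params(n),*c[j],.078).round(4))
r=lambda a:cv2.resize(a,None,fx=4,fy=4,interpolation=2)
cv2.imwrite("pics/w4.png",np.hstack([cv2.resize(im,(400,300)),cv2.resize(s[140:260,170:290],(300,300))]))
E
```

```text
top [176  56  12  14  82] [182.3  64.1] [0.9273 0.5068 0.078 ]
top [218 206  29  21 382] [232.  216.3] [0.5077 0.3586 0.078 ]
scene [215 217  23  16 219] [225.8 224.3] [0.5007 0.3525 0.078 ]
```

View pics/w4.png

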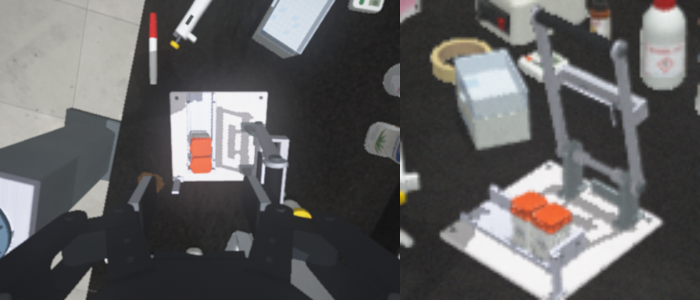

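The wrist view (left half) shows both caps adjoining at (200,155). The scene crop shows the pair flush against the stop, with caps at (527,205) and (551,217) and the lever still up. Next I'll go over the bar, open.

Request:
run_rows --pt "-0.03 0.03 0 0 0 0 1" --pt "-0.06 0.06 0.01 0 0 0 1" --pt "-0.082 0.08 0.02 0 0 0 1" --pt "-0.082 0.08 0.03 0 0 0 1" --pt "-0.082 0.08 0.03 0 0 0 1" --pt "-0.082 0.08 0.03 0 0 0 1"

```text
time_s: 8.28
eef_pos: [0.5768, 0.378, 0.3527]
eef_rot: [-0.0, 0.603, 0.797, 0.0]
wrist_force: [-0.7, 0.3, 0.4]
opening: 0.999
grasp_force: 0.0
```

```bash
python3 - <<'E'
from h import *
o=ctrl.get_obs();p=cams.camera_params("wrist");w=cams.camera("wrist");s=cams.camera("scene")
cv2.imwrite("pics/w5.png",np.hstack([w[:, :],cv2.resize(s[100:260,150:290],(288,329))[:].copy() if 0 else cv2.copyMakeBorder(cv2.resize(s[100:260,160:280],(288,384)),0,0,0,0,0)]))
print(proj(p,o["eef_pos"]),proj(p,[.5795,.378,.294]),o["eef_pos"],o["eef_rot"])
E
```

```text
(np.float64(255.69145014489317), np.float64(237.28828382387914)) (np.float64(259.2301002892608), np.float64(202.14796527945236)) [0.57681257 0.37800901 0.35265258] [-7.81872924e-05  6.03368030e-01  7.97462846e-01  1.53336103e-04]
```

View pics/w5.png

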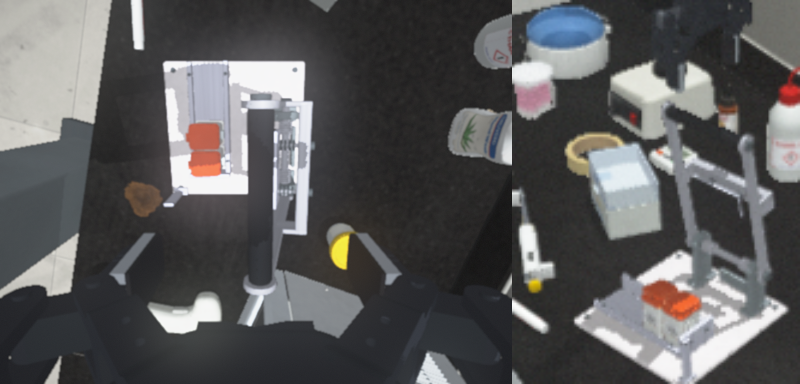

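The wrist view shows the bar between the open fingers, at column 261 over rows 105-280. Its middle is about 1 mm from my estimate. I'll lower 78 mm with a 4 mm y correction, then close.

Request:
run_rows --pt "0 0.004 0.03 0 0 0 1" --pt "0 0.004 0.06 0 0 0 1" --pt "0 0.004 0.078 0 0 0 1" --pt "0 0.004 0.078 0 0 0 1" --pt "0 0.004 0.078 0 0 0 0" --pt "0 0.004 0.078 0 0 0 0" --pt "0 0.004 0.078 0 0 0 0" --pt "0 0.004 0.078 0 0 0 0" --pt "0 0.004 0.078 0 0 0 0" --pt "0 0.004 0.078 0 0 0 0"

```text
time_s: 9.62
eef_pos: [0.5808, 0.378, 0.2751]
eef_rot: [-0.0, 0.604, 0.797, -0.001]
wrist_force: [-4.4, -1.8, 3.5]
opening: 0.191
grasp_force: 58.4
```

Bar gripped (58 N). Pull over the arc about the hinge (radius 220 mm) to 0.7 rad first.

Request:
run_rows --pt "0 -0.0107 0.002 0 0 0 0" --pt "0 -0.0215 0.0049 0 0 0 0" --pt "0 -0.0424 0.0117 0 0 0 0" --pt "0 -0.0624 0.0206 0 0 0 0" --pt "0 -0.0815 0.0315 0 0 0 0" --pt "0 -0.0994 0.0443 0 0 0 0" --pt "0 -0.116 0.0588 0 0 0 0" --pt "0 -0.131 0.0748 0 0 0 0" --pt "0 -0.131 0.0748 0 0 0 0" --pt "0 -0.131 0.0748 0 0 0 0"

```text
time_s: 10.88
eef_pos: [0.4553, 0.3426, 0.2003]
eef_rot: [-0.0, 0.604, 0.797, -0.0]
wrist_force: [-1.5, -1.6, 6.0]
opening: 0.189
grasp_force: 62.8
```

```bash
python3 - <<'E'
from h import *
w=cams.camera("wrist");s=cams.camera("scene")
cv2.imwrite("pics/w6.png",np.hstack([w,cv2.resize(s[100:260,160:280],(288,384))]));o=ctrl.get_obs();print(o["torque"],o["opening"])
E
```

```text
[-0.26569897  0.28781662  0.03086355] 0.19130789102175974
```

View pics/w6.png

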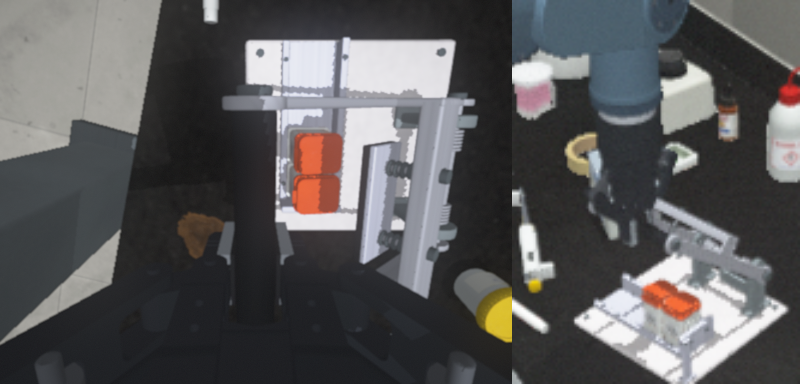

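The wrist view shows the bar firmly between the fingers and both caps side by side at (318,153) and (316,195), with the pad swinging down towards them. Continuing.

Request:
run_rows --pt "0 -0.0067 0.0087 0 0 0 0" --pt "0 -0.0134 0.0176 0 0 0 0" --pt "0 -0.0249 0.0362 0 0 0 0" --pt "0 -0.0345 0.056 0 0 0 0" --pt "0 -0.0421 0.0767 0 0 0 0" --pt "0 -0.0475 0.098 0 0 0 0" --pt "0 -0.0495 0.1088 0 0 0 0" --pt "0 -0.0509 0.1197 0 0 0 0" --pt "0 -0.0509 0.1197 0 0 0 0" --pt "0 -0.0509 0.1197 0 0 0 0"

```text
time_s: 12.22
eef_pos: [0.4061, 0.3287, 0.08]
eef_rot: [-0.0, 0.604, 0.797, -0.001]
wrist_force: [-2.8, -2.7, 3.6]
opening: 0.193
grasp_force: 70.8
```

```bash
python3 - <<'E'
from h import *
w=cams.camera("wrist");s=cams.camera("scene")
cv2.imwrite("pics/w7.png",np.hstack([w,cv2.resize(s[160:260,170:280],(288,384))]));o=ctrl.get_obs();print(o["torque"],o["opening"])
E
```

```text
[-0.45028347  0.35877484  0.03571935] 0.19068970759823528
```

Going slowly to level, watching the force rise from the pad springs.

Request:
run_rows --pt "0 -0.0004 0.004 0 0 0 0" --pt "0 -0.0006 0.008 0 0 0 0" --pt "0 -0.0008 0.011 0 0 0 0" --pt "0 -0.0008 0.011 0 0 0 0" --pt "0 -0.0008 0.011 0 0 0 0"

```text
time_s: 12.95
eef_pos: [0.4052, 0.3285, 0.0691]
eef_rot: [-0.0, 0.604, 0.797, -0.001]
wrist_force: [-5.4, -5.3, 7.6]
opening: 0.19
grasp_force: 71.1
```

Request:
run_rows --pt "0 -0.0001 0.003 0 0 0 0" --pt "0 -0.0002 0.006 0 0 0 0" --pt "0 -0.0002 0.006 0 0 0 0" --pt "0 -0.0002 0.006 0 0 0 0"

```text
time_s: 13.45
eef_pos: [0.4048, 0.3284, 0.0631]
eef_rot: [-0.0, 0.604, 0.797, -0.001]
wrist_force: [-5.9, -3.8, 7.1]
opening: 0.193
grasp_force: 72.1
```

Request:
run_rows --pt "0 -0.0001 0.002 0 0 0 0" --pt "0 -0.0001 0.004 0 0 0 0" --pt "0 -0.0001 0.005 0 0 0 0" --pt "0 -0.0001 0.005 0 0 0 0" --pt "0 -0.0001 0.005 0 0 0 0"

```text
time_s: 14.08
eef_pos: [0.4046, 0.3283, 0.0583]
eef_rot: [-0.0, 0.604, 0.797, -0.001]
wrist_force: [-6.9, -5.2, 9.8]
opening: 0.191
grasp_force: 72.3
```

Displacement (217 mm down, 183 mm forward) and the force (about 10 N up) both match 1.40 rad. A numeric check against slip: compare where the left arm meets the bar in the wrist picture, before and now, plus caps.

```bash
python3 - <<'E'
from h import *
c=cams.camera("wrist");cv2.imwrite("pics/w8.png",c);t=cams.camera("top");s=cams.camera("scene")
for n,i in(("w6",cv2.imread("pics/w6.png")),("w7",cv2.imread("pics/w7.png")),("now",c)):
    g=cv2.cvtColor(i,6).astype(int);print(n,g[80:124,250:262].mean(1).astype(int).tolist())
    k,l,st,q=cv2.connectedComponentsWithStats(orange(i[:,:512].copy()));print([(st[j].tolist()) for j in range(1,k) if st[j,4]>60])
for n,i in(("top",t),("scene",s)):
    k,l,st,q=cv2.connectedComponentsWithStats(orange(i));print(n,[st[j].tolist() for j in range(1,k) if st[j,4]>10])
P=cams.camera_params("top")
wl=cv2.inRange(t,(180,180,180),(255,255,255))[240:285,325:360];print("cup_a",cv2.moments(wl,True)["m10"]/max(1,cv2.countNonZero(wl))+325)
o=ctrl.get_obs();print(o["eef_pos"],o["wrist_force"],o["dq"].round(3),o["grasp_force"])
E
```

```text
w6 [234, 234, 231, 211, 151, 96, 83, 86, 87, 87, 88, 88, 87, 86, 88, 104, 127, 139, 138, 132, 129, 129, 128, 128, 128, 127, 127, 125, 123, 109, 80, 56, 51, 51, 51, 51, 50, 49, 49, 49, 49, 48, 48, 48]
[[293, 134, 45, 80, 2943]]
w7 [35, 34, 39, 51, 65, 70, 72, 72, 72, 73, 73, 73, 73, 73, 75, 94, 117, 126, 125, 123, 122, 122, 122, 122, 122, 122, 121, 121, 120, 113, 93, 60, 39, 37, 37, 38, 37, 38, 38, 37, 37, 38, 37, 37]
[[409, 156, 95, 138, 4337]]
now [35, 36, 39, 51, 65, 73, 80, 83, 84, 85, 85, 82, 74, 68, 71, 92, 116, 125, 127, 126, 125, 125, 125, 124, 123, 123, 122, 121, 121, 117, 99, 63, 39, 37, 37, 38, 38, 37, 38, 37, 37, 37, 37, 37]
[[433, 164, 79, 149, 3757]]
top [[176, 56, 15, 19, 114], [87, 85, 9, 10, 26], [236, 220, 10, 3, 16], [222, 223, 10, 4, 18]]
scene [[297, 145, 5, 9, 24], [295, 156, 7, 3, 15], [215, 222, 23, 11, 65]]
cup_a 344.7081712062257
[0.40462917 0.3283275  0.05831304] [-7.66708444 -5.60575671  9.61968178] [-0.002 -0.001 -0.     0.001 -0.     0.001] 72.32854843139648
```

No slip (the arm/bar edge is at the same rows), the lever is at rest and level (bar at 0.0773 m against 0.078 m), and the force is as expected. Handing in.

```bash
python3 -c "
from bench import ctrl, cams
print(ctrl.hand_in())"
```

```text
the job is handed in; nothing more can be done
None
```

The job is handed in: both cartridges are flush against the end stop, and the gripper still holds the lever at about 1.40 rad (level), inferred from how far the bar moved and the roughly 10 N force. I didn't check individually that the caps shut or that the bystanders stayed put, and no verdict came back.

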